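Line up the topping tubs under the riser shelf by length

ROBOT

A 6-joint arm with a two-finger parallel gripper is mounted at the origin on the work surface. World frame = base frame: x ahead of the robot, y to its left, z up, the work surface at z = 0. Lengths are in m, angles in rad, forces in N, time in s.
With the tool pointing down it reaches from about 0.35 to 0.95 m from the base axis. Payload 17.4 kg.
Tool frame: the origin (TCP) lies midway between the tips of the shut fingers; the grasp point (between the pads) lies 19 mm behind it; z points along the fingers, y is the line along which they close (so a half turn about z gives the same grasp; the last joint's range is limited). The gripper opens to 93 mm and grips with 3 to 60 N. Pads are 15 mm wide; open, the fingers measure 128 mm over their backs; the gripper's body (75 mm by 188 mm) begins 65 mm behind the grasp point.
Start: joints at [-1.216, 0.116, 1.442, -0, 1.584, -0.038], TCP at [0.258, -0.624, 0.219] pointing down, gripper open.
Joint ranges: [-2.83, 2.83], [-0.83, 2.19], [0.07, 2.5], [-1.14, 4.28], [0.01, 3], [-2.97, 2.97]. Speed limits (rad/s): [1.89, 1.89, 2.22, 3.14, 3.14, 3.14].

INTERFACE

Orientations are given as a rotation vector (axis times angle).
In Python, from cell import bot gives the robot as it stands.
- The arm moves only by the tool carry_out, never from a script. Its argument "targets" is a list of rows, each a list of 3 entries, a list of its own where there are three numbers: the shift along the tool's x, y, z in cm, then the turn, a rotation vector about the tool's x, y, z in rad, then the closure, from 0 (fully open) to 1 (shut). In form: [[[x, y, z], [rx, ry, rz], jaw], ...]. A call has 1 to 20 rows; each row is the pose to reach, as a shift and turn from the pose commanded when the call began, along the tool's axes at that moment; what a row does not reach only later rows make up. A row lasts 1/8 s, in which the tool goes at most 62.5 mm and 10.7 degrees, less where a joint would pass 70% of its speed; a pose out of reach is approached as far as the arm can. A call with a gripper value outside its range is refused whole. The fingers move at their own pace and stop on an object; "grip_force" is the grip in N (left out, the last holds). Time passes only in rows, so rows that repeat a pose let the fingers close. It gives the time, the measured TCP pose, the force, the opening and the grip force at its end, in the units of the state.
- bot.read_state(): the state, without advancing time (a new reading comes with each control period).
- bot.read_camera(name): name is "side" or "top"; returns a dict with "frame" (400x640x3 uint8, red, green, blue), "fx", "fy", "cx", "cy" (pixels), "R" (3x3) and "t" (3): a world point X has camera coordinates R X + t. Camera axes: x right, y down, z forward; pixel columns grow to the right and rows downward; lengths in m; the calibration is good to about 2 mm. A picture is of the moment at which its call begins. There is no depth.
- bot.hand_in(): hands the job in; it is judged then, once.
Trained networks look in a picture, given as the dict that the camera call returned (one of the last four; its "shot" number tells which), for a name from the list of things; names that differ only in an ending like _2 or _b are one class to them, and where a whole thing is asked for, a point or a joint stands for the part that bears it (a point fixed in the world has none). Each returns a list of dicts, best first, with "confidence" (0 to 1); they miss things now and then, are a little off and sometimes report something else, mostly with a low value. They report only what shows in the picture. A call takes as long as a camera call. They do not tell look-alikes from the thing itself.
- bot.outline_of(label, picture): "mask" (400x640 bool, what is visible of it) and "box" ([centre column, centre row, width, height] in pixels, round what is visible of it).
The state is a dict: "t": time; "qpos": joint angles; "joint_vel": joint speeds; "joint_efforts": joint torques, N m; "eef_pos": TCP position; "tcp_rot": TCP orientation; "wrist_force": force on the tool from outside, world axes, zero at the start; "ft_torque": the same for the moment, N m; "finger_gap": opening from 0.0 (shut) to 1.0 (fully open); "grip_force": force on a finger pad.
Only numpy, scipy, OpenCV 4.12 (cv2) and the standard library are available. Lean on these libraries where they do the work, as an engineer would, in place of code of your own. Each camera call takes 0.05 s, during which the arm holds its last target. There are 200 camera calls.

TASK

Put the four white topping tubs away in order of length, one on each black strip: the longest on the strip nearest the cheese shaker, then shorter and shorter towards the napkin holder. Lay each tub lengthwise and straight along the middle of its strip and slide it under the low shelf until its rear end is home against the back stop. Leave the shaker, the napkin holder, the pizza wheel and the dough scraper where they are.

Things in the scene. Friction and masses are not known exactly. Their poses are not given: they have to be found in the camera images.
- tub_1_mid (a point): The shortest of four white lidded plastic tubs, closed boxes 72 mm long, 42 mm wide, 36 mm high, about 115 g; the four differ only in length (72, 92, 112, 132 mm) and a tub's two ends are alike. The point is its centre, 18 mm above its underside; x runs along its length, y across, z up. It starts flat on the table, roughly crosswise to the robot.
- tub_2_mid (a point): The second shortest of four white lidded plastic tubs, closed boxes 92 mm long, 42 mm wide, 36 mm high, about 147 g; the four differ only in length (72, 92, 112, 132 mm) and a tub's two ends are alike. The point is its centre, 18 mm above its underside; x runs along its length, y across, z up. It starts flat on the table, roughly crosswise to the robot.
- tub_3_mid (a point): The second longest of four white lidded plastic tubs, closed boxes 112 mm long, 42 mm wide, 36 mm high, about 179 g; the four differ only in length (72, 92, 112, 132 mm) and a tub's two ends are alike. The point is its centre, 18 mm above its underside; x runs along its length, y across, z up. It starts flat on the table, roughly crosswise to the robot.
- tub_4_mid (a point): The longest of four white lidded plastic tubs, closed boxes 132 mm long, 42 mm wide, 36 mm high, about 211 g; the four differ only in length (72, 92, 112, 132 mm) and a tub's two ends are alike. The point is its centre, 18 mm above its underside; x runs along its length, y across, z up. It starts flat on the table, roughly crosswise to the robot.
- riser: Low fixed aluminium shelf, 430 mm wide, over the rear of four flat black strips (46 mm wide, x -160 to 0, centred at y +150, +50, -50, -150 mm). Origin: on the table, mid front face of its back stop; x points along the strips to the stop, y left, z up. The shelf overhangs x -28 to 0 and beyond: underside 46, top 50 mm up, no posts before the stop. A home tub's rear end is at x = 0.
- shaker_mid (a point): Round cheese shaker, yellow with a domed steel lid, 58 mm across and 70 mm high, loose, standing beside one end of the riser (left or right, about 270 mm from its middle): it marks the end for the longest tub. Not to be moved. The point is its centre, 35 mm up.
- napkins_mid (a point): Rectangular dark steel napkin holder, 100 x 60 mm and 66 mm high, standing beside the other end of the riser. Bystander, not to be moved. The point is its centre, 31 mm up.
- cutter_mid (a point): Pizza wheel lying flat with a black handle, about 210 mm long, 21 mm high, 90 mm blade. Bystander to the right. The point is in its handle at blade end, 10 mm up; x points to the blade.
- scraper_mid (a point): Dough scraper lying flat, 115 x 150 mm, 25 mm high at its wooden grip. Bystander to the left. The point is 40 mm from the grip towards the blade's edge, 12 mm up; x points to the edge.
There are look-alikes about, which are no part of the job. Leave any brown or red look-alike of the part that bears tub_2_mid alone. What is shaped like the part that bears tub_1_mid but turquoise is not meant.

How it is judged:
By the outcome, as a careful person would: the job done as asked, in the order asked, and still so for the second after the job is handed in, with the robot touching nothing.
It also fails if it takes over 115 s, if anything falls off the work surface, if the arm or the gripper's body presses on something with over 40 N, if the wrist force passes 120 N, or if a joint passes its speed limit or range.

## Working session

There is one attempt and no reset: what is moved stays moved. The work goes in short steps, Python scripts to look and compute and a tool call to move; the robot and the scene stay as the last step left them, time stands still between calls to the robot, and variables do not carry over. Pictures are saved under pics/ and viewed, at most 14 in all, crops included, and the job is handed in when it is done.

Besides the shell and the picture viewer there is one more tool, called after "Call:" as name(argument=value, ...) on one line, values as JSON. carry_out: Moves the arm, as the interface text tells. Its arguments: {"type":"object","properties":{"targets":{"type":"array"},"grip_force":{"type":"number"}},"required":["targets"]}

```bash
ls; mkdir -p pics; cat > h.py <<'E'
from cell import bot
import numpy as np, cv2
def ray(p,u,v,z):
    R=np.array(p["R"]);t=np.array(p["t"])
    d=R.T@np.array([(u-p["cx"])/p["fx"],(v-p["cy"])/p["fy"],1]);c=-R.T@t
    return c+d*(z-c[2])/d[2]
def proj(p,X):
    c=np.array(p["R"])@np.array(X)+np.array(p["t"])
    return np.array([p["fx"]*c[0]/c[2]+p["cx"],p["fy"]*c[1]/c[2]+p["cy"]])
def save(p,n): cv2.imwrite(n,p["frame"][:,:,::-1])
E
python3 - <<'E'
from h import *
for n in("top","side"):
    p=bot.read_camera(n); save(p,f"pics/{n}0.png")
    print(n,"cam",-np.array(p["R"]).T@p["t"],p["fx"])
    for l in("tub_1_mid","riser","shaker_mid","napkins_mid","cutter_mid","scraper_mid"):
        for o in bot.outline_of(l,p):
            b=o["box"]; print(l,round(o["confidence"],2),np.round(b),ray(p,b[0],b[1],.03).round(3),np.median(p["frame"][o["mask"]],axis=0))
s=bot.read_state();print(s)
E
```

```text
pics
top cam [0.35385152 0.02081742 1.39011789] 399.9666445134824
tub_1_mid 0.75 [334. 252.  23.  15.] [ 0.348 -0.008  0.03 ] [ 24. 153. 142.]
tub_1_mid 0.7 [304. 228.  24.  11.] [0.431 0.09  0.03 ] [158. 160. 171.]
riser 0.94 [326. 165. 122.  82.] [0.649 0.012 0.03 ] [162. 166. 170.]
shaker_mid 0.8 [406. 152.  18.  22.] [ 0.686 -0.269  0.03 ] [118. 107. 105.]
shaker_mid 0.54 [464. 178.  30.  59.] [ 0.588 -0.462  0.03 ] [139. 126. 122.]
napkins_mid 0.89 [244. 161.  23.  31.] [0.671 0.296 0.03 ] [122. 121. 120.]
napkins_mid 0.56 [324. 163. 125.  83.] [0.654 0.017 0.03 ] [162. 166. 170.]
cutter_mid 0.94 [464. 177.  31.  59.] [ 0.593 -0.463  0.03 ] [142. 128. 126.]
scraper_mid 0.89 [193. 172.  47.  36.] [0.638 0.471 0.03 ] [148. 134. 131.]
scraper_mid 0.22 [240. 224.  38.  18.] [0.452 0.309 0.03 ] [158. 160. 172.]
side cam [-0.11092695  0.91161115  1.03223211] 516.5532656519075
tub_1_mid 0.97 [339. 244.  24.  28.] [0.42  0.108 0.03 ] [166. 164. 160.]
tub_1_mid 0.55 [383. 237.  24.  24.] [0.341 0.012 0.03 ] [ 52. 133. 123.]
riser 0.64 [285. 197. 151. 116.] [0.658 0.048 0.03 ] [188. 182. 
[... 322 characters left out ...]
, 'qpos': array([-1.21581686e+00,  1.15994931e-01,  1.44160187e+00, -4.14414577e-05,
        1.58399954e+00, -3.77887377e-02]), 'joint_vel': array([-4.24645235e-04, -5.22685392e-04, -4.24643646e-04, -2.78374520e-05,
        1.47001837e-03,  1.22392996e-03]), 'joint_efforts': array([ 1.77513855e-03, -7.20864630e+01, -6.22682405e+01,  7.81305204e-02,
        1.83296716e-02, -8.87284000e-05]), 'eef_pos': array([ 0.258343  , -0.62360988,  0.21864839]), 'tcp_rot': array([ 3.08120397e+00,  6.12999408e-01, -6.51885694e-05]), 'wrist_force': array([ 0.08458562, -0.79534632,  0.24564901]), 'ft_torque': array([ 0.05468631,  0.03889614, -0.00754433]), 'grip_force': 0.0, 'finger_gap': 1.0023627816592378}
```

```bash
python3 - <<'E'
import cv2
a=cv2.imread("pics/top0.png")[110:310,150:500]
cv2.imwrite("pics/top0c.png",cv2.resize(a,None,fx=2.28,fy=2.28,interpolation=2))
a=cv2.imread("pics/side0.png")[110:380,130:490]
cv2.imwrite("pics/side0c.png",cv2.resize(a,None,fx=2.2,fy=2.2,interpolation=2))
E
```

```text
(no output)
```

View pics/top0c.png

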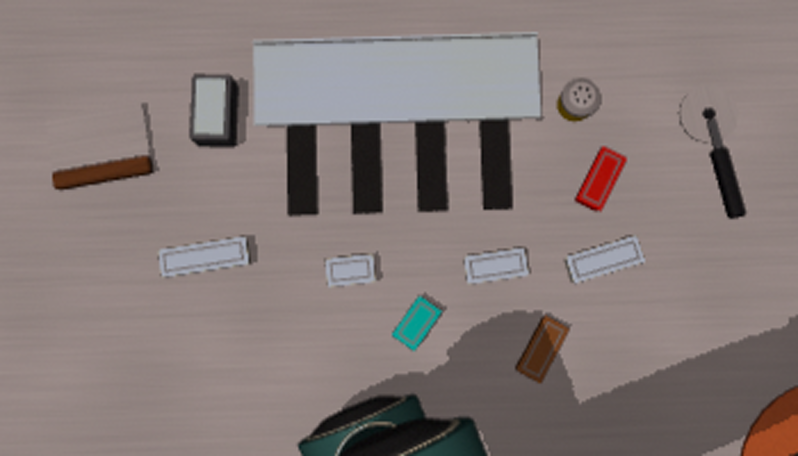

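View pics/side0c.png

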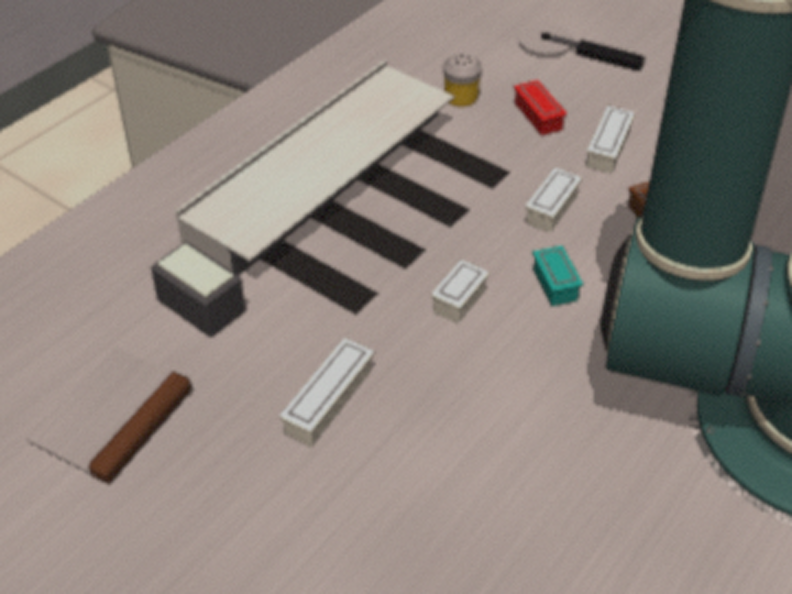

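Top crop (scale 2.28, offset 150,110) shows the four white tubs. The 132 is at crop (205,256), the 72 at (351,269), the 92 at (496,265) and the 112 at (605,259). Look-alikes to leave are turquoise (418,322), red (601,178) and brown (543,348). The shaker is on the right at (580,98) and the napkin holder on the left. So from right to left the strips take 132, 112, 92 and 72.

```bash
cat >> h.py <<'E'
L0={1:.072,2:.092,3:.112,4:.132}
def tubs(p):
    """white tubs from colour (top camera): bright, low saturation, away from riser; fit box silhouette"""
    from scipy.optimize import minimize
    f=p["frame"].astype(int); out=[]
    m=((f[:,:,2]-f[:,:,0]>3)&(f.sum(2)>330)).astype(np.uint8)
    n,lab,st,ce=cv2.connectedComponentsWithStats(m)
    for i in range(1,n):
        if 120<st[i,4]<900:
            c,wh,a=cv2.minAreaRect(cv2.findContours((lab==i).astype(np.uint8),0,1)[0][0])
            P=np.array([ray(p,*q,.036)[:2] for q in cv2.boxPoints((c,(wh[0]+1,wh[1]+1),a))])
            e=P[1]-P[0],P[2]-P[1]; l=[np.hypot(*x) for x in e]; k=int(np.argmax(l)); 
            ang=np.degrees(np.arctan2(e[k][1],e[k][0]))%180
            print("tub px",np.round(ce[i]),"c",P.mean(0).round(4),"LxW",np.round(sorted(l),4),"ang",ang.round(1),"area",st[i,4], "centroid",ray(p,*ce[i],.036).round(4)[:2])
E
python3 - <<'E'
from h import *
p=bot.read_camera("top"); tubs(p)
f=p["frame"].astype(int)
m=(f.max(2)<60).astype(np.uint8); m[:150]=0;m[215:]=0;m[:,:265]=0;m[:,385:]=0
n,lab,st,ce=cv2.connectedComponentsWithStats(m)
for i in range(1,n):
    if st[i,4]<150: continue
    ys,xs=np.nonzero(lab==i)
    P=np.array([ray(p,x,y,0)[:2] for x,y in zip(xs,ys)])
    # centreline: row mean
    r=[(y,xs[ys==y].mean()) for y in range(ys.min()+2,ys.max()-1)]
    C=np.array([ray(p,x,y,0)[:2] for y,x in r]); k=np.polyfit(C[:,0],C[:,1],1)
    print(st[i],"line y=%.4f x + %.4f"%tuple(k),"at .6:",np.polyval(k,.6),"front x",ray(p,0+st[i,0]+st[i,2]/2,ys.max()+.5,0)[:2], "ang",np.degrees(np.arctan(k[0])))
cv2.imwrite("pics/z.png",cv2.resize(p["frame"][150:270,200:450,::-1],None,fx=3.2,fy=3.2,interpolation=0))
E
```

```text
tub px [241. 155.] c [0.6888 0.3026] LxW [0.0417 0.0849] ang 179.8 area 179 centroid [0.6892 0.304 ]
tub px [ 14. 165.] c [0.6765 1.0887] LxW [0.0476 0.0775] ang 77.7 area 142 centroid [0.6773 1.0871]
tub px [239. 222.] c [0.4581 0.3122] LxW [0.0431 0.1337] ang 97.3 area 386 centroid [0.4583 0.3116]
tub px [415. 223.] c [ 0.4377 -0.2854] LxW [0.043  0.1134] ang 105.4 area 344 centroid [ 0.4375 -0.2848]
tub px [367. 226.] c [ 0.4324 -0.1222] LxW [0.0432 0.0931] ang 97.1 area 274 centroid [ 0.4323 -0.122 ]
tub px [303. 228.] c [0.4317 0.0948] LxW [0.043  0.0729] ang 94.7 area 201 centroid [0.4319 0.0948]
[332 163  14  40 495] line y=-0.0018 x + -0.0308 at .6: -0.03186218905926326 front x [ 0.5197068  -0.03067056] ang -0.10544508441547311
[361 162  14  40 488] line y=0.0016 x + -0.1330 at .6: -0.13202816228261127 front x [ 0.52036883 -0.1323201 ] ang 0.09084645458985458
[276 165  13  39 499] line y=-0.0023 x + 0.1695 at .6: 0.16808836153545453 front x [0.52175819 0.16705459] ang -0.1311038745704295
[304 164  14  40 498] line y=0.0050 x + 0.0652 at .6: 0.06816355896688726 front x [0.51894671 0.06738824] ang 0.28613919638872315
```

View pics/z.png

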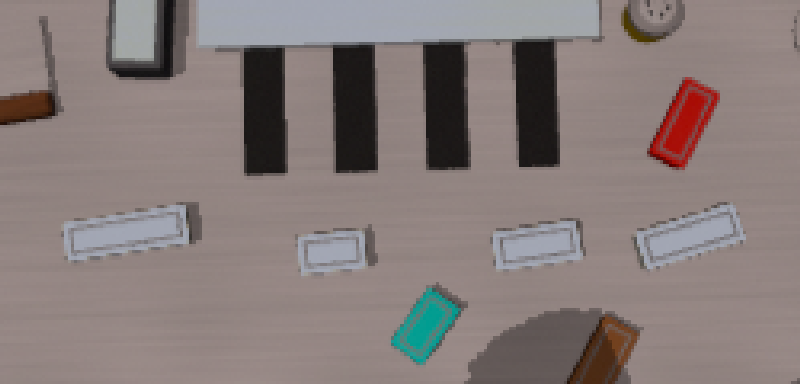

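The white tub measurements agree with the nominal sizes. Next I refine the riser pose and work out the first shifts. I start with the 112 tub, which is nearest.

```bash
cat >> h.py <<'E'
def yaw():
    s=bot.read_state(); R=cv2.Rodrigues(np.array(s["tcp_rot"]))[0]
    return s,R
def plan(*wps):
    "waypoints (x,y,z,yawdeg) -> tool-frame shift cm and rz, from present pose"
    s,R=yaw(); y0=np.degrees(np.arctan2(R[1,0],R[0,0]))
    print("at",np.round(s["eef_pos"],4),"yaw",y0.round(2),"tilt",R[2].round(4),"F",np.round(s["wrist_force"],1),"gap",round(s["finger_gap"],3),"t",s["t"])
    for w in wps:
        d=R.T@(np.array(w[:3])-s["eef_pos"])*100
        print(w,"->",d.round(2),"rz",np.radians(y0-w[3]).round(3))
def riser(p):
    from scipy.optimize import minimize
    g=cv2.cvtColor(p["frame"],cv2.COLOR_RGB2GRAY).astype(float)
    S=8; r0,r1,c0,c1=166,212,262,388
    def cost(q):
        x,y,a=q[0],q[1],np.radians(q[2]);c,s=np.cos(a),np.sin(a)
        im=np.zeros(((r1-r0)*S,(c1-c0)*S),np.uint8)
        for yc in(.15,.05,-.05,-.15):
            P=[]
            for u,v in((-.16,yc-.023),(-.16,yc+.023),(-.01,yc+.023),(-.01,yc-.023)):
                k=proj(p,[x+c*u-s*v,y+s*u+c*v,0]); P.append([(k[0]+.5-c0)*S*16,(k[1]+.5-r0)*S*16])
            cv2.fillPoly(im,[np.round(P).astype(np.int32)],255,shift=4)
        m=cv2.resize(im,(c1-c0,r1-r0),interpolation=cv2.INTER_AREA).ravel()/255
        A=np.c_[m,np.ones_like(m)]; t=g[r0:r1,c0:c1].ravel()
        return np.abs(t-(150-125*m)).mean()
    b=min((minimize(cost,[.68,.018,a],method="Nelder-Mead",options=dict(initial_simplex=[[.68,.018,a],[.684,.018,a],[.68,.021,a],[.68,.018,a+1.5]])) for a in(-.8,0,.8)),key=lambda r:r.fun)
    return b.x,b.fun
E
python3 - <<'E'
from h import *
p=bot.read_camera("top"); print(riser(p), np.median(p["frame"][205:212,262:388]))
plan((.4375,-.285,.10,105.4),(.4375,-.285,.006,105.4))
E
```

```text
(array([0.68075508, 0.018088  , 0.113892  ]), np.float64(9.673946873435364)) 132.0
at [ 0.2584 -0.6236  0.2187] yaw 22.51 tilt [ 0.  0. -1.] F [-0.2 -0.4 -1.1] gap 0.999 t 0.8
(0.4375, -0.285, 0.1, 105.4) -> [ 29.51 -24.42  11.87] rz -1.447
(0.4375, -0.285, 0.006, 105.4) -> [ 29.51 -24.42  21.27] rz -1.447
```

Call:
carry_out(targets=[[[29.5,-24.4,11.9],[0,0,-1.447],0.3],[[29.5,-24.4,11.9],[0,0,-1.447],0.3],[[29.5,-24.4,11.9],[0,0,-1.447],0.3],[[29.5,-24.4,11.9],[0,0,-1.447],0.3],[[29.5,-24.4,11.9],[0,0,-1.447],0.3],[[29.5,-24.4,11.9],[0,0,-1.447],0.3],[[29.5,-24.4,11.9],[0,0,-1.447],0.3],[[29.5,-24.4,11.9],[0,0,-1.447],0.3],[[29.5,-24.4,11.9],[0,0,-1.447],0.3],[[29.5,-24.4,11.9],[0,0,-1.447],0.3],[[29.5,-24.4,11.9],[0,0,-1.447],0.3],[[29.5,-24.4,11.9],[0,0,-1.447],0.3]], grip_force=15)

```text
t: 2.3
eef_pos: [0.4374, -0.2855, 0.0997]
tcp_rot: [1.905, 2.498, 0.0]
wrist_force: [-1.1, 0.0, 0.0]
finger_gap: 0.701
grip_force: 0.0
```

```bash
python3 - <<'E'
from h import *
plan((.4375,-.285,.006,105.4))
p=bot.read_camera("side"); k=proj(p,[.4375,-.285,.03]).astype(int);print(k)
cv2.imwrite("pics/a1.png",cv2.resize(p["frame"][max(k[1]-70,0):k[1]+70,k[0]-90:k[0]+90,::-1],None,fx=4,fy=4,interpolation=2))
E
```

```text
at [ 0.4374 -0.2855  0.0997] yaw 105.33 tilt [-0.e+00  1.e-04 -1.e+00] F [-1.1  0.   0. ] gap 0.701 t 2.3
(0.4375, -0.285, 0.006, 105.4) -> [0.05 0.02 9.37] rz -0.001
[406 170]
```

View pics/a1.png

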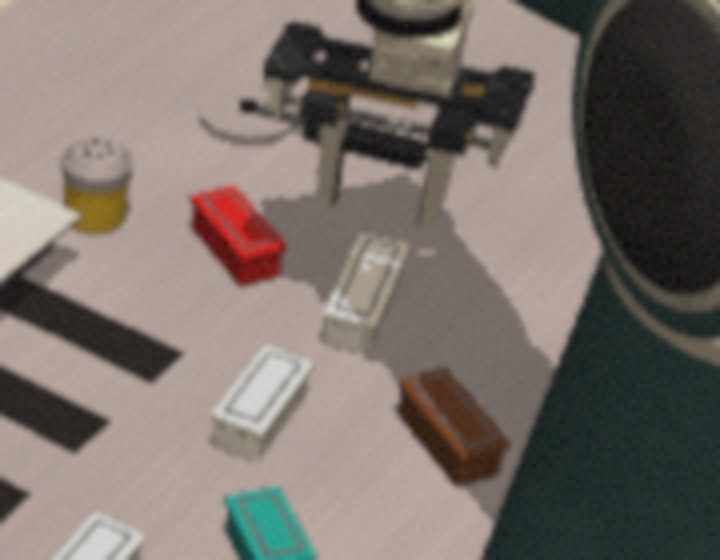

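The crop shows the open fingers at (330,200) and (432,220), above and either side of the white tub at (367,290). Red (238,235) and brown (453,425) are clear. I descend and grip.

Call:
carry_out(targets=[[[0,0,4.5],[0,0,0],0.3],[[0,0,9.4],[0,0,0],0.3],[[0,0,9.4],[0,0,0],0.3],[[0,0,9.4],[0,0,0],0.8],[[0,0,9.4],[0,0,0],0.8],[[0,0,9.4],[0,0,0],0.8],[[0,0,9.4],[0,0,0],0.8],[[0,0,9.4],[0,0,0],0.8],[[0,0,9.4],[0,0,0],0.8],[[0,0,6],[0,0,0],0.8],[[0,0,2],[0,0,0],0.8],[[0,0,2],[0,0,0],0.8]], grip_force=20)

```text
t: 3.85
eef_pos: [0.4386, -0.286, 0.0826]
tcp_rot: [1.901, 2.496, 0.0]
wrist_force: [-0.8, 0.1, -2.4]
finger_gap: 0.455
grip_force: 20.0
```

```bash
python3 - <<'E'
from h import *
plan((.575,-.032,.08,0.1),(.575,-.032,.008,0.1))
E
```

```text
at [ 0.4386 -0.286   0.0826] yaw 105.41 tilt [-0.0036  0.0029 -1.    ] F [-0.8  0.1 -2.4] gap 0.455 t 3.85
(0.575, -0.032, 0.08, 0.1) -> [20.86 19.9   0.24] rz 1.838
(0.575, -0.032, 0.008, 0.1) -> [20.89 19.88  7.44] rz 1.838
```

Call:
carry_out(targets=[[[0,0,-1],[0,0,0.1],0.8],[[20.9,19.9,0],[0,0,1.838],0.8],[[20.9,19.9,0],[0,0,1.838],0.8],[[20.9,19.9,0],[0,0,1.838],0.8],[[20.9,19.9,0],[0,0,1.838],0.8],[[20.9,19.9,0],[0,0,1.838],0.8],[[20.9,19.9,0],[0,0,1.838],0.8],[[20.9,19.9,0],[0,0,1.838],0.8],[[20.9,19.9,0],[0,0,1.838],0.8],[[20.9,19.9,0],[0,0,1.838],0.8],[[20.9,19.9,0],[0,0,1.838],0.8],[[20.9,19.9,0],[0,0,1.838],0.8],[[20.9,19.9,0],[0,0,1.838],0.8],[[20.9,19.9,0],[0,0,1.838],0.8]])

```text
t: 5.6
eef_pos: [0.5737, -0.0309, 0.0794]
tcp_rot: [-3.142, -0.006, 0.001]
wrist_force: [0.3, 0.1, -1.2]
finger_gap: 0.452
grip_force: 20.0
```

```bash
python3 - <<'E'
from h import *
plan((.575,-.032,.008,0.1),(.625,-.032,.008,0.1))
E
```

```text
at [ 0.5737 -0.0309  0.0794] yaw 0.21 tilt [-3.e-04 -1.e-04 -1.e+00] F [ 0.3  0.1 -1.2] gap 0.452 t 5.6
(0.575, -0.032, 0.008, 0.1) -> [0.13 0.11 7.14] rz 0.002
(0.625, -0.032, 0.008, 0.1) -> [5.13 0.13 7.13] rz 0.002
```

Call:
carry_out(targets=[[[0.1,0.1,4],[0,0,0.002],0.8],[[0.1,0.1,7],[0,0,0.002],0.8],[[0.1,0.1,7.2],[0,0,0.002],0.8],[[0.1,0.1,7.2],[0,0,0.002],0.8],[[2,0.1,7.2],[0,0,0.002],0.8],[[4,0.1,7.2],[0,0,0.002],0.8],[[4.3,0.1,7.2],[0,0,0.002],0.8],[[4.5,0.1,7.2],[0,0,0.002],0.8],[[4.6,0.1,7.2],[0,0,0.002],0.8],[[4.6,0.1,7.2],[0,0,0.002],0.8]])

```text
t: 6.85
eef_pos: [0.6196, -0.0318, 0.0078]
tcp_rot: [-3.142, 0.0, -0.0]
wrist_force: [-0.0, 0.2, -1.7]
finger_gap: 0.45
grip_force: 20.0
```

```bash
python3 - <<'E'
from h import *
plan((.625,-.032,.007,0.1))
p=bot.read_camera("side"); k=proj(p,[.624,-.032,.03]).astype(int)
cv2.imwrite("pics/a2.png",cv2.resize(p["frame"][k[1]-70:k[1]+70,k[0]-90:k[0]+90,::-1],None,fx=4,fy=4,interpolation=2))
E
```

```text
at [ 0.6196 -0.0318  0.0078] yaw -0.01 tilt [ 0. -0. -1.] F [-0.   0.2 -1.7] gap 0.45 t 6.85
(0.625, -0.032, 0.007, 0.1) -> [0.54 0.02 0.08] rz -0.002
```

View pics/a2.png

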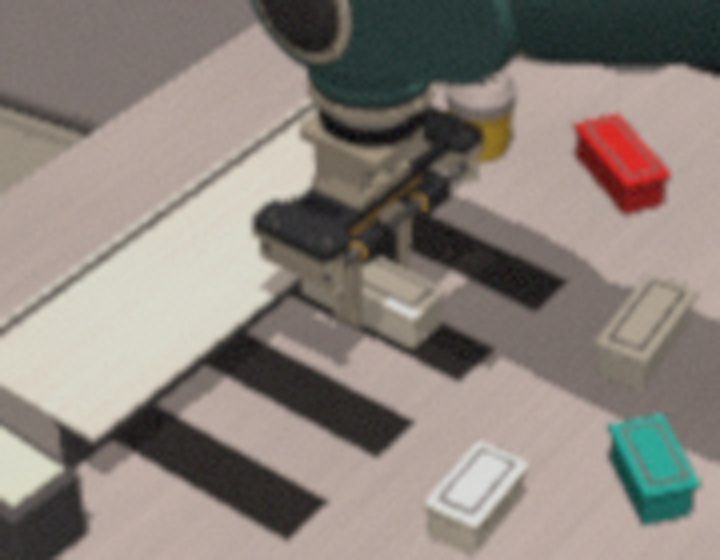

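The tub at (400,300) lies along the second strip from the right, with its rear under the shelf and no contact yet. I lower it slightly and advance gently.

Call:
carry_out(targets=[[[0,0,0.1],[0,0,0],0.8],[[0.2,0,0.15],[0,0,0],0.8],[[0.3,0,0.15],[0,0,0],0.8],[[0.4,0,0.15],[0,0,0],0.8],[[0.5,0,0.15],[0,0,0],0.8],[[0.55,0,0.15],[0,0,0],0.8],[[0.55,0,0.15],[0,0,0],0.8]])

```text
t: 7.78
eef_pos: [0.6238, -0.0319, 0.006]
tcp_rot: [3.142, -0.0, -0.006]
wrist_force: [-15.0, -0.0, 6.3]
finger_gap: 0.45
grip_force: 20.0
```

Contact at 15 N means it is home. I release and lift.

Call:
carry_out(targets=[[[-0.1,0,0],[0,0,0],0.8],[[-0.1,0,0],[0,0,0],0.3],[[-0.1,0,0],[0,0,0],0.3],[[-0.1,0,0],[0,0,0],0.3],[[-0.1,0,-4],[0,0,0],0.3],[[-4,0,-10],[0,0,0],0.3],[[-4,0,-10],[0,0,0],0.3]])

```text
t: 8.65
eef_pos: [0.5857, -0.0319, 0.1103]
tcp_rot: [3.141, -0.0, 0.009]
wrist_force: [-0.1, 1.2, -0.7]
finger_gap: 0.7
grip_force: 0.0
```

```bash
python3 - <<'E'
from h import *
plan((.4323,-.122,.10,97.1),(.4323,-.122,.006,97.1))
E
```

```text
at [ 0.5857 -0.0319  0.1103] yaw -0.01 tilt [ 5.5e-03  5.0e-04 -1.0e+00] F [-0.1  1.2 -0.7] gap 0.7 t 8.65
(0.4323, -0.122, 0.1, 97.1) -> [-15.35   9.01   0.95] rz -1.695
(0.4323, -0.122, 0.006, 97.1) -> [-15.4    9.01  10.35] rz -1.695
```

Call:
carry_out(targets=[[[-15.4,9,0.9],[0,0,-1.695],0.3],[[-15.4,9,0.9],[0,0,-1.695],0.3],[[-15.4,9,0.9],[0,0,-1.695],0.3],[[-15.4,9,0.9],[0,0,-1.695],0.3],[[-15.4,9,0.9],[0,0,-1.695],0.3],[[-15.4,9,0.9],[0,0,-1.695],0.3],[[-15.4,9,0.9],[0,0,-1.695],0.3],[[-15.4,9,0.9],[0,0,-1.695],0.3],[[-15.4,9,0.9],[0,0,-1.695],0.3],[[-15.4,9,0.9],[0,0,-1.695],0.3],[[-15.4,9,0.9],[0,0,-1.695],0.3],[[-15.4,9,0.9],[0,0,-1.695],0.3]])

```text
t: 10.15
eef_pos: [0.4313, -0.1218, 0.097]
tcp_rot: [-2.082, -2.352, 0.0]
wrist_force: [0.2, -0.8, 0.3]
finger_gap: 0.702
grip_force: 0.0
```

```bash
python3 - <<'E'
from h import *
plan((.4323,-.122,.006,97.1))
p=bot.read_camera("top"); tubs(p)
cv2.imwrite("pics/a3.png",cv2.resize(p["frame"][150:270,200:450,::-1],None,fx=3.2,fy=3.2,interpolation=0))
E
```

```text
at [ 0.4313 -0.1218  0.097 ] yaw 96.96 tilt [ 1.e-04 -2.e-04 -1.e+00] F [ 0.2 -0.8  0.3] gap 0.702 t 10.15
(0.4323, -0.122, 0.006, 97.1) -> [-0.04  0.1   9.1 ] rz -0.002
tub px [241. 155.] c [0.6906 0.3026] LxW [0.0417 0.0814] ang 179.8 area 171 centroid [0.6907 0.3041]
tub px [ 15. 165.] c [0.6778 1.0844] LxW [0.0514 0.0634] ang 66.9 area 127 centroid [0.6758 1.0828]
tub px [239. 222.] c [0.4581 0.3122] LxW [0.0431 0.1337] ang 97.3 area 384 centroid [0.4582 0.3119]
tub px [303. 228.] c [0.4317 0.0946] LxW [0.043  0.0733] ang 94.7 area 203 centroid [0.4319 0.0946]
```

View pics/a3.png

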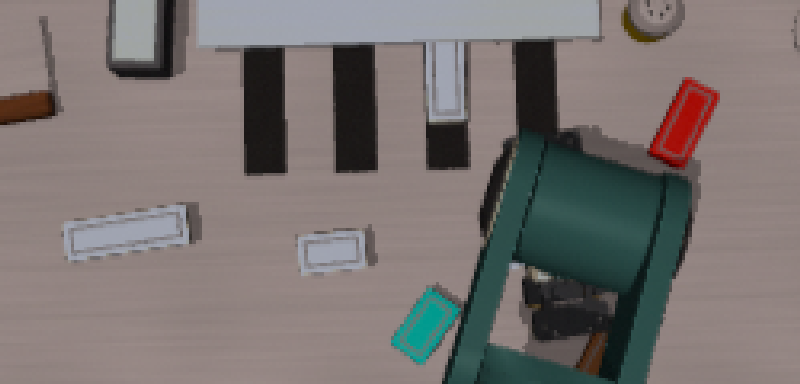

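The 112 tub at (446,80) sits straight on the second strip from the right, under the shelf. Next I pick the 92.

Call:
carry_out(targets=[[[0,0.1,4.5],[0,0,-0.002],0.3],[[0,0.1,9.1],[0,0,-0.002],0.3],[[0,0.1,9.1],[0,0,-0.002],0.3],[[0,0.1,9.1],[0,0,-0.002],0.8],[[0,0.1,9.1],[0,0,-0.002],0.8],[[0,0.1,9.1],[0,0,-0.002],0.8],[[0,0.1,9.1],[0,0,-0.002],0.8],[[0,0.1,9.1],[0,0,-0.002],0.8],[[0,0.1,9.1],[0,0,-0.002],0.8],[[0,0.1,5],[0,0,-0.002],0.8],[[0,0.1,1],[0,0,-0.002],0.8],[[0,0.1,1],[0,0,-0.002],0.8],[[0,0.1,1],[0,0,-0.002],0.8]])

```text
t: 11.82
eef_pos: [0.432, -0.1215, 0.0864]
tcp_rot: [-2.077, -2.356, 0.0]
wrist_force: [0.0, 0.2, -1.1]
finger_gap: 0.45
grip_force: 20.0
```

```bash
python3 - <<'E'
from h import *
plan((.575,.068,.085,0.1))
E
```

```text
at [ 0.432  -0.1215  0.0864] yaw 97.22 tilt [ 3.e-04 -5.e-04 -1.e+00] F [ 0.   0.2 -1.1] gap 0.45 t 11.825
(0.575, 0.068, 0.085, 0.1) -> [17.01 16.57  0.14] rz 1.695
```

Call:
carry_out(targets=[[[17,16.6,0.1],[0,0,1.695],0.8],[[17,16.6,0.1],[0,0,1.695],0.8],[[17,16.6,0.1],[0,0,1.695],0.8],[[17,16.6,0.1],[0,0,1.695],0.8],[[17,16.6,0.1],[0,0,1.695],0.8],[[17,16.6,0.1],[0,0,1.695],0.8],[[17,16.6,0.1],[0,0,1.695],0.8],[[17,16.6,0.1],[0,0,1.695],0.8],[[17,16.6,0.1],[0,0,1.695],0.8],[[17,16.6,0.1],[0,0,1.695],0.8],[[17,16.6,0.1],[0,0,1.695],0.8],[[17,16.6,0.1],[0,0,1.695],0.8],[[17,16.6,0.1],[0,0,1.695],0.8]])

```text
t: 13.45
eef_pos: [0.5755, 0.0679, 0.0858]
tcp_rot: [3.142, 0.004, -0.001]
wrist_force: [0.2, 0.0, -1.2]
finger_gap: 0.451
grip_force: 20.0
```

```bash
python3 - <<'E'
from h import *
plan((.58,.068,.007,0.1),(.634,.068,.006,0.1))
E
```

```text
at [0.5755 0.0679 0.0858] yaw 0.15 tilt [-5.e-04  0.e+00 -1.e+00] F [ 0.2  0.  -1.2] gap 0.451 t 13.45
(0.58, 0.068, 0.007, 0.1) -> [ 0.46 -0.01  7.88] rz 0.001
(0.634, 0.068, 0.006, 0.1) -> [5.86 0.   7.98] rz 0.001
```

Call:
carry_out(targets=[[[0.5,0,4],[0,0,0.001],0.8],[[0.5,0,7.5],[0,0,0.001],0.8],[[0.5,0,7.9],[0,0,0.001],0.8],[[0.5,0,7.9],[0,0,0.001],0.8],[[2.5,0,7.9],[0,0,0.001],0.8],[[4.5,0,7.9],[0,0,0.001],0.8],[[5,0,7.9],[0,0,0.001],0.8],[[5.2,0,7.9],[0,0,0.001],0.8],[[5.4,0,8],[0,0,0.001],0.8],[[5.5,0,8],[0,0,0.001],0.8],[[5.6,0,8],[0,0,0.001],0.8],[[5.7,0,8],[0,0,0.001],0.8],[[5.8,0,8],[0,0,0.001],0.8],[[5.8,0,8],[0,0,0.001],0.8]])

```text
t: 15.2
eef_pos: [0.6336, 0.068, 0.0061]
tcp_rot: [3.142, 0.001, -0.0]
wrist_force: [-0.6, 0.2, -1.7]
finger_gap: 0.45
grip_force: 20.0
```

Call:
carry_out(targets=[[[0.1,0,0],[0,0,0],0.8],[[0.2,0,0],[0,0,0],0.8],[[0.25,0,0],[0,0,0],0.8],[[0.25,0,0],[0,0,0],0.8]])

```text
t: 15.7
eef_pos: [0.6342, 0.0679, 0.0059]
tcp_rot: [3.141, 0.001, -0.008]
wrist_force: [-19.6, -1.6, 9.9]
finger_gap: 0.45
grip_force: 20.0
```

Call:
carry_out(targets=[[[-0.1,0,0],[0,0,0],0.8],[[-0.1,0,0],[0,0,0],0.3],[[-0.1,0,0],[0,0,0],0.3],[[-0.1,0,0],[0,0,0],0.3],[[-0.1,0,-4],[0,0,0],0.3],[[-4,0,-10],[0,0,0],0.3],[[-4,0,-10],[0,0,0],0.3],[[-4,0,-10],[0,0,0],0.3]])

```text
t: 16.7
eef_pos: [0.5962, 0.068, 0.1065]
tcp_rot: [-3.141, -0.001, -0.002]
wrist_force: [-0.1, -0.1, -1.2]
finger_gap: 0.699
grip_force: 0.0
```

```bash
python3 - <<'E'
from h import *
plan((.4326,.0846,.10,94.7))
E
```

```text
at [0.5962 0.068  0.1065] yaw 0.05 tilt [ 1.3e-03 -1.0e-04 -1.0e+00] F [-0.1 -0.1 -1.2] gap 0.699 t 16.7
(0.4326, 0.0846, 0.1, 94.7) -> [-16.36  -1.68   0.63] rz -1.652
```

Call:
carry_out(targets=[[[-16.4,-1.7,0.6],[0,0,-1.652],0.3],[[-16.4,-1.7,0.6],[0,0,-1.652],0.3],[[-16.4,-1.7,0.6],[0,0,-1.652],0.3],[[-16.4,-1.7,0.6],[0,0,-1.652],0.3],[[-16.4,-1.7,0.6],[0,0,-1.652],0.3],[[-16.4,-1.7,0.6],[0,0,-1.652],0.3],[[-16.4,-1.7,0.6],[0,0,-1.652],0.3],[[-16.4,-1.7,0.6],[0,0,-1.652],0.3],[[-16.4,-1.7,0.6],[0,0,-1.652],0.3],[[-16.4,-1.7,0.6],[0,0,-1.652],0.3],[[-16.4,-1.7,0.6],[0,0,-1.652],0.3],[[-16.4,-1.7,0.6],[0,0,-1.652],0.3],[[-16.4,-1.7,0.6],[0,0,-1.652],0.3]])

```text
t: 18.32
eef_pos: [0.4321, 0.0848, 0.1001]
tcp_rot: [-2.13, -2.309, 0.0]
wrist_force: [0.3, -0.8, 1.0]
finger_gap: 0.697
grip_force: 0.0
```

```bash
python3 - <<'E'
from h import *
plan((.4326,.0846,.006,94.7))
p=bot.read_camera("top")
cv2.imwrite("pics/a4.png",cv2.resize(p["frame"][150:270,200:450,::-1],None,fx=3.2,fy=3.2,interpolation=0))
E
```

```text
at [0.4321 0.0848 0.1001] yaw 94.64 tilt [-0.e+00 -1.e-04 -1.e+00] F [ 0.3 -0.8  1. ] gap 0.697 t 18.325
(0.4326, 0.0846, 0.006, 94.7) -> [-0.02  0.05  9.41] rz -0.001
```

View pics/a4.png

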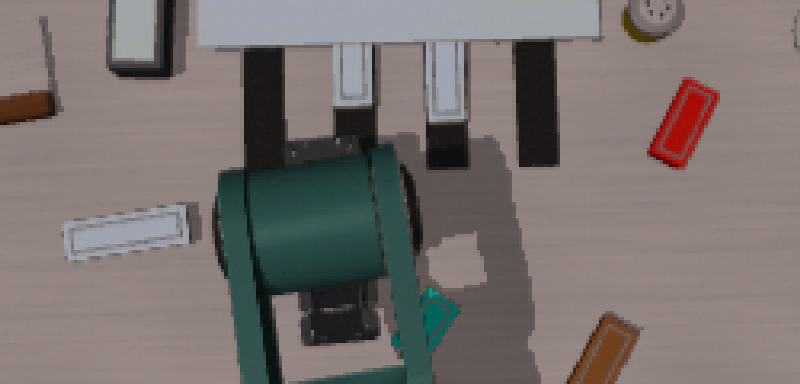

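The 92 at (354,72) and the 112 at (446,80) are both straight and under the shelf. Now the 72.

Call:
carry_out(targets=[[[0,0.05,4.5],[0,0,0],0.3],[[0,0.05,9.4],[0,0,0],0.3],[[0,0.05,9.4],[0,0,0],0.3],[[0,0.05,9.4],[0,0,0],0.8],[[0,0.05,9.4],[0,0,0],0.8],[[0,0.05,9.4],[0,0,0],0.8],[[0,0.05,9.4],[0,0,0],0.8],[[0,0.05,9.4],[0,0,0],0.8],[[0,0.05,9.4],[0,0,0],0.8],[[0,0.05,5],[0,0,0],0.8],[[0,0.05,1.3],[0,0,0],0.8],[[0,0.05,1.3],[0,0,0],0.8],[[0,0.05,1.3],[0,0,0],0.8]])

```text
t: 20.0
eef_pos: [0.4322, 0.0848, 0.0864]
tcp_rot: [-2.128, -2.31, 0.001]
wrist_force: [0.5, 0.6, -0.7]
finger_gap: 0.45
grip_force: 20.0
```

```bash
python3 - <<'E'
from h import *
plan((.575,.168,.085,0.1))
E
```

```text
at [0.4322 0.0848 0.0864] yaw 94.7 tilt [-0.e+00 -6.e-04 -1.e+00] F [ 0.5  0.6 -0.7] gap 0.45 t 20.0
(0.575, 0.168, 0.085, 0.1) -> [ 7.12 14.91  0.13] rz 1.651
```

Call:
carry_out(targets=[[[7.1,14.9,0.1],[0,0,1.651],0.8],[[7.1,14.9,0.1],[0,0,1.651],0.8],[[7.1,14.9,0.1],[0,0,1.651],0.8],[[7.1,14.9,0.1],[0,0,1.651],0.8],[[7.1,14.9,0.1],[0,0,1.651],0.8],[[7.1,14.9,0.1],[0,0,1.651],0.8],[[7.1,14.9,0.1],[0,0,1.651],0.8],[[7.1,14.9,0.1],[0,0,1.651],0.8],[[7.1,14.9,0.1],[0,0,1.651],0.8],[[7.1,14.9,0.1],[0,0,1.651],0.8],[[7.1,14.9,0.1],[0,0,1.651],0.8],[[7.1,14.9,0.1],[0,0,1.651],0.8],[[7.1,14.9,0.1],[0,0,1.651],0.8]])

```text
t: 21.62
eef_pos: [0.5753, 0.1678, 0.0861]
tcp_rot: [3.142, 0.004, -0.0]
wrist_force: [-0.1, -0.2, -0.3]
finger_gap: 0.45
grip_force: 20.0
```

```bash
python3 - <<'E'
from h import *
plan((.58,.168,.007,0.1),(.634,.168,.006,0.1))
E
```

```text
at [0.5753 0.1678 0.0861] yaw 0.16 tilt [-0.  0. -1.] F [-0.1 -0.2 -0.3] gap 0.45 t 21.625
(0.58, 0.168, 0.007, 0.1) -> [ 0.47 -0.02  7.91] rz 0.001
(0.634, 0.168, 0.006, 0.1) -> [ 5.87 -0.    8.01] rz 0.001
```

Call:
carry_out(targets=[[[0.5,0,4],[0,0,0.001],0.8],[[0.5,0,7.5],[0,0,0.001],0.8],[[0.5,0,7.9],[0,0,0.001],0.8],[[0.5,0,7.9],[0,0,0.001],0.8],[[2.5,0,7.9],[0,0,0.001],0.8],[[4.5,0,7.9],[0,0,0.001],0.8],[[5,0,7.9],[0,0,0.001],0.8],[[5.2,0,7.9],[0,0,0.001],0.8],[[5.4,0,8],[0,0,0.001],0.8],[[5.5,0,8],[0,0,0.001],0.8],[[5.6,0,8],[0,0,0.001],0.8],[[5.7,0,8],[0,0,0.001],0.8],[[5.8,0,8],[0,0,0.001],0.8],[[5.8,0,8],[0,0,0.001],0.8]])

```text
t: 23.38
eef_pos: [0.6333, 0.1679, 0.0061]
tcp_rot: [3.142, 0.001, -0.0]
wrist_force: [0.1, -0.0, -1.9]
finger_gap: 0.452
grip_force: 20.0
```

Call:
carry_out(targets=[[[0.1,0,0],[0,0,0],0.8],[[0.2,0,0],[0,0,0],0.8],[[0.25,0,0],[0,0,0],0.8],[[0.25,0,0],[0,0,0],0.8]])

```text
t: 23.88
eef_pos: [0.6338, 0.168, 0.0059]
tcp_rot: [3.141, 0.002, -0.008]
wrist_force: [-19.3, -0.6, 9.9]
finger_gap: 0.448
grip_force: 20.0
```

Call:
carry_out(targets=[[[-0.1,0,0],[0,0,0],0.8],[[-0.1,0,0],[0,0,0],0.3],[[-0.1,0,0],[0,0,0],0.3],[[-0.1,0,0],[0,0,0],0.3],[[-0.1,0,-4],[0,0,0],0.3],[[-4,0,-10],[0,0,0],0.3],[[-4,0,-10],[0,0,0],0.3],[[-4,0,-10],[0,0,0],0.3]])

```text
t: 24.88
eef_pos: [0.5959, 0.168, 0.1065]
tcp_rot: [-3.141, -0.001, -0.002]
wrist_force: [-0.3, 0.1, -1.2]
finger_gap: 0.7
grip_force: 0.0
```

```bash
python3 - <<'E'
from h import *
plan((.4582,.312,.10,97.3))
E
```

```text
at [0.5959 0.168  0.1065] yaw 0.05 tilt [ 1.1e-03 -2.0e-04 -1.0e+00] F [-0.3  0.1 -1.2] gap 0.7 t 24.875
(0.4582, 0.312, 0.1, 97.3) -> [-13.76 -14.42   0.64] rz -1.697
```

Call:
carry_out(targets=[[[-13.8,-14.4,0.6],[0,0,-1.697],0.3],[[-13.8,-14.4,0.6],[0,0,-1.697],0.3],[[-13.8,-14.4,0.6],[0,0,-1.697],0.3],[[-13.8,-14.4,0.6],[0,0,-1.697],0.3],[[-13.8,-14.4,0.6],[0,0,-1.697],0.3],[[-13.8,-14.4,0.6],[0,0,-1.697],0.3],[[-13.8,-14.4,0.6],[0,0,-1.697],0.3],[[-13.8,-14.4,0.6],[0,0,-1.697],0.3],[[-13.8,-14.4,0.6],[0,0,-1.697],0.3],[[-13.8,-14.4,0.6],[0,0,-1.697],0.3],[[-13.8,-14.4,0.6],[0,0,-1.697],0.3],[[-13.8,-14.4,0.6],[0,0,-1.697],0.3],[[-13.8,-14.4,0.6],[0,0,-1.697],0.3]])

```text
t: 26.5
eef_pos: [0.4577, 0.3118, 0.1]
tcp_rot: [-2.078, -2.357, 0.0]
wrist_force: [0.3, 0.3, 0.4]
finger_gap: 0.699
grip_force: 0.0
```

```bash
python3 - <<'E'
from h import *
plan((.4582,.312,.006,97.3))
E
```

```text
at [0.4577 0.3118 0.1   ] yaw 97.2 tilt [-0.e+00 -1.e-04 -1.e+00] F [0.3 0.3 0.4] gap 0.699 t 26.5
(0.4582, 0.312, 0.006, 97.3) -> [0.02 0.06 9.4 ] rz -0.002
```

Call:
carry_out(targets=[[[0,0.05,4.5],[0,0,0],0.3],[[0,0.05,9.4],[0,0,0],0.3],[[0,0.05,9.4],[0,0,0],0.3],[[0,0.05,9.4],[0,0,0],0.8],[[0,0.05,9.4],[0,0,0],0.8],[[0,0.05,9.4],[0,0,0],0.8],[[0,0.05,9.4],[0,0,0],0.8],[[0,0.05,9.4],[0,0,0],0.8],[[0,0.05,9.4],[0,0,0],0.8],[[0,0.05,5],[0,0,0],0.8],[[0,0.05,1.3],[0,0,0],0.8],[[0,0.05,0],[0,0,0],0.8],[[0,0.05,0],[0,0,0],0.8]])

```text
t: 28.12
eef_pos: [0.4582, 0.3119, 0.1]
tcp_rot: [2.076, 2.358, 0.001]
wrist_force: [-0.4, -0.1, -2.0]
finger_gap: 0.448
grip_force: 20.0
```

```bash
python3 - <<'E'
from h import *
plan((.555,-.132,.10,0.1))
E
```

```text
at [0.4582 0.3119 0.1   ] yaw 97.27 tilt [ 2.e-04  5.e-04 -1.e+00] F [-0.4 -0.1 -2. ] gap 0.448 t 28.125
(0.555, -0.132, 0.1, 0.1) -> [-4.526e+01  3.980e+00 -1.000e-02] rz 1.696
```

Call:
carry_out(targets=[[[-45.3,4,0],[0,0,1.696],0.8],[[-45.3,4,0],[0,0,1.696],0.8],[[-45.3,4,0],[0,0,1.696],0.8],[[-45.3,4,0],[0,0,1.696],0.8],[[-45.3,4,0],[0,0,1.696],0.8],[[-45.3,4,0],[0,0,1.696],0.8],[[-45.3,4,0],[0,0,1.696],0.8],[[-45.3,4,0],[0,0,1.696],0.8],[[-45.3,4,0],[0,0,1.696],0.8],[[-45.3,4,0],[0,0,1.696],0.8],[[-45.3,4,0],[0,0,1.696],0.8],[[-45.3,4,0],[0,0,1.696],0.8],[[-45.3,4,0],[0,0,1.696],0.8],[[-45.3,4,0],[0,0,1.696],0.8]])

```text
t: 29.88
eef_pos: [0.5552, -0.1323, 0.1002]
tcp_rot: [3.142, 0.004, 0.0]
wrist_force: [-0.7, 0.9, -2.0]
finger_gap: 0.453
grip_force: 20.0
```

```bash
python3 - <<'E'
from h import *
plan((.56,-.132,.007,0.1),(.614,-.132,.006,0.1))
E
```

```text
at [ 0.5552 -0.1323  0.1002] yaw 0.15 tilt [ 1.e-04  1.e-04 -1.e+00] F [-0.7  0.9 -2. ] gap 0.453 t 29.875
(0.56, -0.132, 0.007, 0.1) -> [ 0.48 -0.03  9.32] rz 0.001
(0.614, -0.132, 0.006, 0.1) -> [ 5.88 -0.02  9.42] rz 0.001
```

Call:
carry_out(targets=[[[0.5,0,5],[0,0,0.001],0.8],[[0.5,0,9],[0,0,0.001],0.8],[[0.5,0,9.3],[0,0,0.001],0.8],[[0.5,0,9.3],[0,0,0.001],0.8],[[2.5,0,9.3],[0,0,0.001],0.8],[[4.5,0,9.3],[0,0,0.001],0.8],[[5,0,9.3],[0,0,0.001],0.8],[[5.2,0,9.3],[0,0,0.001],0.8],[[5.4,0,9.4],[0,0,0.001],0.8],[[5.5,0,9.4],[0,0,0.001],0.8],[[5.6,0,9.4],[0,0,0.001],0.8],[[5.7,0,9.4],[0,0,0.001],0.8],[[5.8,0,9.4],[0,0,0.001],0.8],[[5.8,0,9.4],[0,0,0.001],0.8]])

```text
t: 31.62
eef_pos: [0.6128, -0.1323, 0.0061]
tcp_rot: [-3.142, -0.001, 0.002]
wrist_force: [-5.1, 0.3, 1.3]
finger_gap: 0.451
grip_force: 20.0
```

Call:
carry_out(targets=[[[0.1,0,0],[0,0,0],0.8],[[0.15,0,0],[0,0,0],0.8],[[0.15,0,0],[0,0,0],0.8]])

```text
t: 32.0
eef_pos: [0.6131, -0.1324, 0.0058]
tcp_rot: [-3.141, -0.001, 0.006]
wrist_force: [-16.3, 0.2, 5.8]
finger_gap: 0.45
grip_force: 20.0
```

Call:
carry_out(targets=[[[-0.1,0,0],[0,0,0],0.8],[[-0.1,0,0],[0,0,0],0.3],[[-0.1,0,0],[0,0,0],0.3],[[-0.1,0,0],[0,0,0],0.3],[[-0.1,0,-4],[0,0,0],0.3],[[-4,0,-10],[0,0,0],0.3],[[-10,0,-16],[0,0,0],0.3],[[-20,20,-16],[0,0,0],0.3],[[-25,30,-16],[0,0,0],0.3],[[-25,30,-16],[0,0,0],0.3],[[-25,30,-16],[0,0,0],0.3],[[-25,30,-16],[0,0,0],0.3],[[-25,30,-16],[0,0,0],0.3],[[-25,30,-16],[0,0,0],0.3]])

```text
t: 33.75
eef_pos: [0.3637, -0.4342, 0.1662]
tcp_rot: [3.141, -0.003, -0.0]
wrist_force: [0.1, 0.0, -0.0]
finger_gap: 0.701
grip_force: 0.0
```

```bash
python3 - <<'E'
from h import *
plan()
p=bot.read_camera("top"); f=p["frame"].astype(int)
print("strips y .168 .068 -.032 -.132; x stop .6808")
g=cv2.cvtColor(p["frame"],cv2.COLOR_RGB2GRAY).astype(float)
for L,y in((.072,.1681),(.092,.0681),(.112,-.0319),(.132,-.1319)):
    # subpixel tub edges across, at x rows; z=.036
    C=[]
    for x in np.arange(.655-(L-.028)+.008,.640,.002):
        ys=np.arange(y-.034,y+.034,.0005)
        uv=np.array([proj(p,[x,q,.036]) for q in ys],np.float32)
        v=cv2.remap(g.astype(np.float32),uv[:,0].copy(),uv[:,1].copy(),1).ravel()
        w=ys[(v>100)&(abs(ys-y)<.027)]
        C.append((x,(w.min()+w.max())/2,w.max()-w.min()))
    C=np.array(C);k=np.polyfit(C[:,0]-.64,C[:,1],1)
    xs=np.arange(.52,.65,.0005);uv=np.array([proj(p,[x,y,.036]) for x in xs],np.float32)
    v=cv2.remap(g.astype(np.float32),uv[:,0].copy(),uv[:,1].copy(),1).ravel()
    print(L,"mean y off mm",1e3*(C[:,1].mean()-y),"w",C[:,2].mean(),"ang",np.degrees(k[0]),"front-> rear x",xs[np.argmax(v>100)]+L)
cv2.imwrite("pics/f1.png",cv2.resize(p["frame"][140:260,200:450,::-1],None,fx=3.2,fy=3.2,interpolation=0))
p=bot.read_camera("side")
cv2.imwrite("pics/f2.png",cv2.resize(p["frame"][110:340,170:450,::-1],None,fx=2.6,fy=2.6,interpolation=2))
E
```

```text
at [ 0.3637 -0.4342  0.1662] yaw -0.12 tilt [-1.e-04  2.e-04 -1.e+00] F [ 0.1  0.  -0. ] gap 0.701 t 33.75
strips y .168 .068 -.032 -.132; x stop .6808
0.072 mean y off mm 3.3181818181818867 w 0.046363636363636405 ang -0.7813060842694405 front-> rear x 0.6779999999999905
0.092 mean y off mm 3.416666666666707 w 0.0461666666666667 ang -0.4557618824903692 front-> rear x 0.6779999999999927
0.112 mean y off mm -0.2499999999999794 w 0.05350000000000006 ang 2.7404512603973865e-14 front-> rear x 0.6794999999999948
0.132 mean y off mm -2.0670731707316814 w 0.04986585365853664 ang 1.5945994385392104 front-> rear x 0.679499999999997
```

View pics/f1.png

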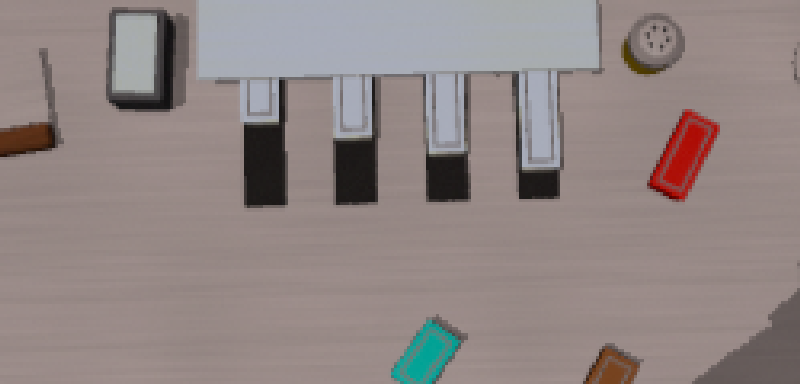

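View pics/f2.png

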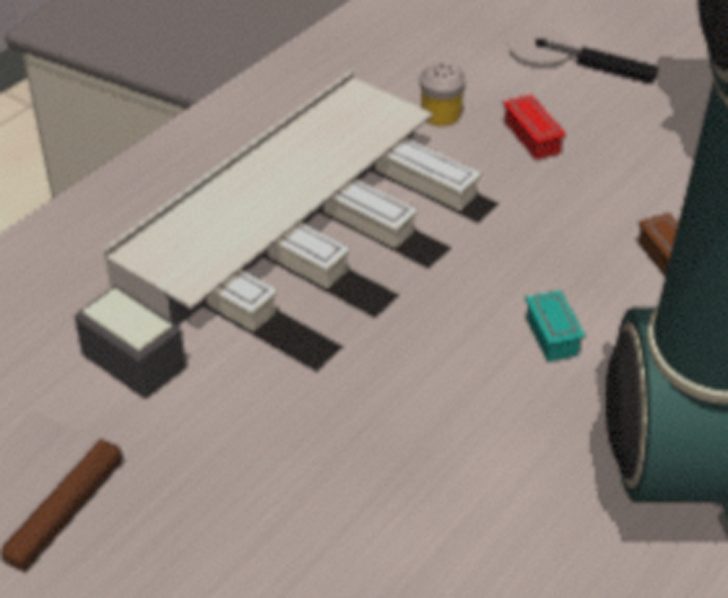

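Both pictures show the right order, with every tub under the shelf. The lateral numbers were contaminated by table pixels, so I repeat the check with the colour mask.

```bash
python3 - <<'E'
from h import *
for _ in range(1):
    p=bot.read_camera("top"); f=p["frame"].astype(int)
    m=(f[:,:,2]-f[:,:,0]>3)&(f.sum(2)>330)
    for L,y in((.072,.1681),(.092,.0681),(.112,-.0319),(.132,-.1319)):
        c0=int(proj(p,[.63,y,.036])[0]); r1=int(proj(p,[.6805-L,y,.036])[1])
        C=[]
        for r in range(166,r1-1):
            u=np.nonzero(m[r,c0-9:c0+10])[0]+c0-9
            a,b=ray(p,u.min()-.5,r,.036),ray(p,u.max()+.5,r,.036); C.append((a[0],(a[1]+b[1])/2,a[1]-b[1]))
        C=np.array(C);k=np.polyfit(C[:,0],C[:,1],1)
        print(L,len(C),"off mm",(1e3*(C[:,1].mean()-y)).round(2),"w",C[:,2].mean().round(4),"ang",np.degrees(k[0]).round(2))
E
```

```text
0.072 10 off mm 0.39 w 0.0413 ang -0.8
0.092 15 off mm 0.64 w 0.0411 ang -0.62
0.112 20 off mm 0.73 w 0.0402 ang -0.07
0.132 25 off mm 0.09 w 0.0399 ang 0.46
```

All four are within 1 mm of the strip centre and under 1° in yaw, and each was pressed against the stop when I released it. I hand in.

```bash
python3 -c "
from cell import bot
print(bot.hand_in())"
```

```text
the job is handed in; nothing more can be done
None
```

The job is handed in: the four tubs lie in order of length (132, 112, 92, 72 mm) from the shaker to the napkin holder, each within about 1 mm of its strip's middle and pressed to the back stop, with the bystanders left untouched, though the hand-in gave no verdict.

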